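# Bolt the delivery case shut

## Task

Shut the delivery case for the van: push the lid down flush against its springy seal, slide the bolt on the lid fully home through the keeper on the front rim, and turn the bolt's handle all the way down into its notch so that it cannot work loose. Feel for where the bolt stops and do not ram or force any part of it; leave the things standing round the case where they are.

Things in the scene. Friction and masses are not known exactly. Their poses are not given: they have to be found in the camera images.
- case: The delivery case: light grey insulated box with steel corner guards and a flush hinged lid, 260 (x) x 340 (y) x 150 mm high, fixed to the table. Origin: centre of its underside; x points away from the front (the rim with the keeper), z up. Rim top and lid top are at z = 150. The lid is hinged along y at case x = +112. The bolt lies on the lid along case x at y = 0 and shoots towards -x, through the keeper on the front rim.
- bolt: The sliding bolt on the lid: steel rod 12 mm thick, axis along case x, 15 mm above the lid's top. Origin: on the rod's axis at the foot of the handle. The handle stands at right angles to the rod: flat stem 9 mm wide along the rod and 7 mm thick, then a round grip 16 mm thick from 20 to 52 mm from the axis. It slides (bolt_throw) and turns about its axis (bolt_turn), both with light friction; it stays where it is left.
- handle_grip (a point): Middle of the handle's grip (16 mm thick, 32 mm long), 36.5 mm from the rod's axis. 52 mm above the lid when upright, 15 mm when turned down. Its x axis lies along case x, its z axis along the handle away from the rod.
- rod_tip (a point): Front end of the rod (centre of its end face, edge bevelled 2.5 mm), 78 mm ahead of the handle.
- keeper_mouth (a point): Middle of the keeper's opening, on its face towards the bolt, 15 mm above the rim. The keeper is a steel staple, 12 mm deep along x, opening 17 mm wide; its bridge is 23 mm above the rim, so the rod passes 2 mm under it when the lid is flush. With the lid proud the rod's end strikes the bridge.
- case_lid (a joint): Lid hinge, rad: 0 = flush with the rim (rigid stop), positive = front edge up. It rests on its springy seal at 0.029 to 0.038 (front edge 6 to 8 mm proud); to press it flush takes 8 to 13 N straight down at the handle. Once the rod is in the keeper the lid stays down, at about 0.01.
- bolt_throw (a joint): Slide of the bolt, m: 0 = drawn back, positive = shot towards the keeper. Start 0 to 0.006; the rod reaches the keeper at about 0.013. The handle's stem comes up hard against the front guide (the rolled sleeve in front of it) at 0.040 plus or minus 0.008, and the middle of the notch is 8 mm back from that stop. Guide and notch are one piece, screwed on through long slotted holes: its place along the rod differs from case to case, is not reported and has to be felt.
- bolt_turn (a joint): Turn of the handle about the rod, rad: 0 = upright, positive = down to case -y (the right-hand side as the robot sees it), limit 1.57 = flat. Start -0.25 to 0.3. A 21 mm high flange along that side of the rod, 14 to 17 mm from its axis, stops the stem at about 1.0, except at the notch in the flange (12.6 mm wide for the 9 mm stem, square edges): only with the stem within 1.8 mm of the notch's middle does the handle go down. About 1 N at the grip turns it.
- timer: Kitchen timer, 66 x 66 x 46 mm, loose, left of the case. Origin: centre of its underside.
- cup_b: Dessert cup, 71 mm across, 34 mm high, loose, left of the case. Origin: centre of its underside.
- cup_a: Dessert cup, 70 mm across, 34 mm high, loose, right of the case. Origin: centre of its underside.
- sugar_shaker: Steel sugar shaker, 71 mm across, 123 mm high, loose, right of the case. Origin: centre of its underside.

How it is judged:
By the outcome, as a careful person would: the job done as asked, in the order asked, and still so for the second after the job is handed in, with the robot touching nothing.
It also fails if it takes over 45 s, if anything falls off the work surface, if the arm or the gripper's body presses on something with over 40 N, if the wrist force passes 120 N, or if a joint passes its speed limit or range.

## Robot

A 6-joint arm with a two-finger parallel gripper is mounted at the origin on the work surface; the furniture and walls round the work are solid. World frame = base frame: x ahead of the robot, y to its left, z up, the work surface at z = 0. Lengths are in m, angles in rad, forces in N, time in s.
With the tool pointing down it reaches from about 0.375 to 0.75 m from the base axis. Payload 9 kg.
Tool frame: the origin (TCP) lies at the very end of the fingers, on their centre line; the grasp point (between the pads) lies 19 mm behind it (tcp_to_grasp is the distance from the TCP to the grasp point, in m); z points along the fingers, y is the line along which they close (so a half turn about z gives the same grasp; the last joint's range is limited). The gripper opens to 85 mm and grips with 20 to 120 N. Pads are 22 mm wide; open, the fingers measure 114 mm over their backs; the gripper's body (76 mm by 85 mm) begins 54 mm behind the grasp point. The pads swing forward as they close: fully open they stand 13 mm farther back than shut.
Start: joints at [-1.518, 0.104, 0.097, 1.564, 0, 1.353], TCP at [0.161, -0.578, 0.231] pointing down, gripper open.
Joint ranges: [-2.99, 2.99], [-0.84, 1.86], [-1.1, 1.16], [-1.84, 2.11], [-1.51, 1.56], [-3.14, 3.14]. Speed limits (rad/s): [2.22, 2.22, 2.57, 3.14, 3.14, 3.14].

## Interface

Orientations are given as a unit quaternion [x, y, z, w].
In Python, from workcell import state, read_camera, finish_job, tcp_to_grasp gives the robot as it stands.
- The arm moves only by the shell command python3 -m crank 'ROWS' [FORCE]. ROWS is JSON, a list of rows, each a list of 7 numbers: the shift along the tool's x, y, z in cm, then the turn, a rotation vector about the tool's x, y, z in units of 6 degrees (1.0 is 6 degrees), then the finger opening in cm, from 0 to 8.54. A call has 1 to 12 rows; each row is the pose to reach, as a shift and turn from the pose commanded when the call began, along the tool's axes at that moment; what a row does not reach only later rows make up. A row lasts 1/12 s, in which the tool goes at most 41.7 mm and 7.16 degrees, less where a joint would pass 70% of its speed; a pose out of reach is approached as far as the arm can. A call with a gripper value outside its range is refused whole. The fingers move at their own pace and stop on an object; FORCE is the grip in N (left out, the last holds). Time passes only in rows, so rows that repeat a pose let the fingers close. It gives the time, the measured TCP pose, the force, the opening and the grip force at its end, in the units of the state.
- state(): the state, without advancing time (a new reading comes with each control period).
- read_camera(name): name is "scene" or "side" or "wrist"; returns a dict with "frame" (384x512x3 uint8, red, green, blue), "depth" (384x512 float32, m along the optical axis (not along the pixel's ray), 0 where there is no reading), "fx", "fy", "cx", "cy" (pixels), "k1" (the pictures are not rectified: a ray, as slopes to the right and down, at radius r is drawn at 1 + k1 r^2 times it, then the intrinsics apply), "position" and "orientation" of the camera in the world; the wrist camera has in their place "T_tool_cam" (4x4, takes a point from camera to tool coordinates, whose origin is the TCP and whose axes are the flange's). Camera axes: x right, y down, z forward; pixel columns grow to the right and rows downward; lengths in m; the calibration is good to about 2 mm. A picture is of the moment at which its call begins: read the wrist's pose just before it.
- finish_job(): hands the job in; it is judged then, once.
The state is a dict: "time": time; "joint_positions": joint angles; "joint_vel": joint speeds; "tau": joint torques, N m; "tool_pos": TCP position; "tool_rot": TCP orientation; "wrist_force": force on the tool from outside, world axes, zero at the start; "moment": the same for the moment, N m; "opening": finger opening in m; "gripper_force": force on a finger pad.
Only numpy, scipy, OpenCV 4.12 (cv2) and the standard library are available. Lean on these libraries where they do the work, as an engineer would, in place of code of your own. Each camera call takes 0.05 s, during which the arm holds its last target. There are 200 camera calls.

## Working session

There is one attempt and no reset: what is moved stays moved. The work goes in short steps, Python scripts to look and compute and a shell command to move; the robot and the scene stay as the last step left them, time stands still between calls to the robot, and variables do not carry over. Pictures are saved under pics/ and viewed, at most 10 in all, crops included, and the job is handed in when it is done.

```bash
mkdir -p pics; cat > h.py <<'E'
import numpy as np, cv2
from scipy.spatial.transform import Rotation as R
from workcell import state, read_camera, finish_job, tcp_to_grasp
def cam(name):
    s=state(); c=read_camera(name)
    if 'T_tool_cam' in c:
        T=np.eye(4);T[:3,:3]=R.from_quat(s['tool_rot']).as_matrix();T[:3,3]=s['tool_pos'];T=T@np.array(c['T_tool_cam'])
    else:
        T=np.eye(4);T[:3,:3]=R.from_quat(c['orientation']).as_matrix();T[:3,3]=c['position']
    K=np.array([[c['fx'],0,c['cx']],[0,c['fy'],c['cy']],[0,0,1]])
    v,u=np.mgrid[:384,:512]
    p=cv2.undistortPoints(np.stack([u,v],-1).reshape(-1,1,2).astype(float),K,np.array([c['k1'],0,0,0.])).reshape(384,512,2)
    d=c['depth'];P=np.concatenate([p*d[...,None],d[...,None]],-1)@T[:3,:3].T+T[:3,3]
    P[d==0]=np.nan
    return c['frame'],P,T,K,c['k1']
def save(f,n,scale=1): cv2.imwrite('pics/'+n+'.png',cv2.resize(f[...,::-1],None,fx=scale,fy=scale,interpolation=cv2.INTER_CUBIC))
def st():
    s=state();print(round(s['time'],2),np.round(s['tool_pos'],4),np.round(R.from_quat(s['tool_rot']).as_matrix().round(3),3).tolist(),np.round(s['wrist_force'],2),s['opening'],s['gripper_force'])
E
python3 - <<'E'
from h import *
st();print(tcp_to_grasp,state()['joint_positions'])
for n in('scene','side'):
    f,P,T,K,k=cam(n);save(f,n);np.savez('pics/'+n,f=f,P=P);print(T.round(3).tolist())
a=cv2.imread('pics/scene.png');b=cv2.imread('pics/side.png')
E
```

```text
0.0 [ 0.1605 -0.5778  0.2305] [[0.964, 0.267, -0.0], [0.267, -0.964, 0.001], [0.0, -0.001, -1.0]] [ 0.2   0.59 -0.64] 0.08520576523658101 0.0
0.0187 [-1.51774102e+00  1.04697806e-01  9.64532294e-02  1.56390431e+00
  3.28458536e-05  1.35311404e+00]
[[-0.454, -0.483, 0.749, -0.353], [-0.891, 0.231, -0.391, 0.512], [0.016, -0.845, -0.535, 0.792], [0.0, 0.0, 0.0, 1.0]]
[[0.84, 0.455, -0.296, 0.81], [0.542, -0.689, 0.48, -0.378], [0.014, -0.564, -0.826, 0.863], [0.0, 0.0, 0.0, 1.0]]
```

View pics/scene.png

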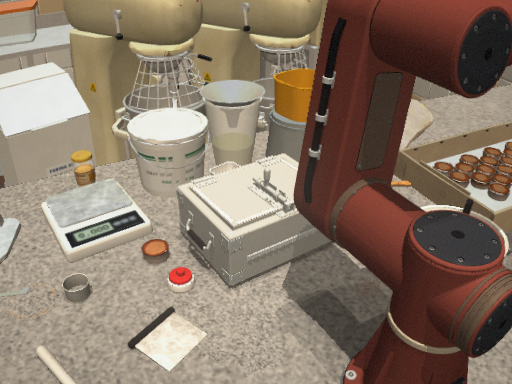

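View pics/side.png

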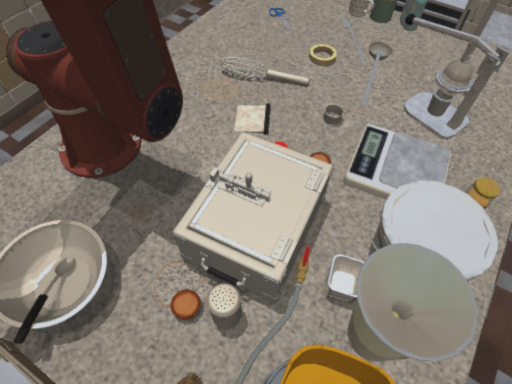

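The scene view shows the case with its bolt at about (265,180). The side view shows the handle at about (248,182), the keeper near (215,180), cup_a at (186,304) and the shaker at (224,300).

```bash
python3 - <<'E'
from h import *
z=np.load('pics/side.npz');P=z['P'];f=z['f']
m=(abs(P[...,2]-.152)<.012)
m[:130]=0;m[280:]=0;m[:,:170]=0;m[:,340:]=0
n,l,s,c=cv2.connectedComponentsWithStats(m.astype(np.uint8));i=1+s[1:,4].argmax()
Q=P[l==i];print(len(Q),np.percentile(Q[:,2],[5,50,95]))
r=cv2.minAreaRect(Q[:,:2].astype(np.float32)*1000);print(r,cv2.boxPoints(r).tolist())
for y,x in((183,248),(180,215),(178,248),(300,186),(298,224)):print(y,x,P[y,x].round(4))
H=P[150:215,200:290].reshape(-1,3);H=H[(H[:,2]>.185)];print(len(H),H[:,2].max(),np.median(H,0),H[H[:,2]>.2].mean(0))
save(f[130:230,180:310],'bolt',5)
E
```

```text
13094 [0.14785338 0.15263443 0.15782439]
((562.3009643554688, 25.814239501953125), (263.93756103515625, 341.81695556640625), 7.084451198577881) [[410.26123046875, 179.14190673828125], [452.418212890625, -160.0654296875], [714.3406982421875, -127.513427734375], [672.1837158203125, 211.69390869140625]]
183 248 [0.5417 0.017  0.1955]
180 215 [0.4535 0.0057 0.153 ]
178 248 [0.5415 0.0174 0.2139]
300 186 [ 0.5388 -0.2387  0.0283]
298 224 [ 0.6319 -0.2084  0.1223]
77 0.22379092146246515 [0.54167306 0.01889275 0.21321717] [0.54078394 0.02028949 0.21414757]
```

View pics/bolt.png

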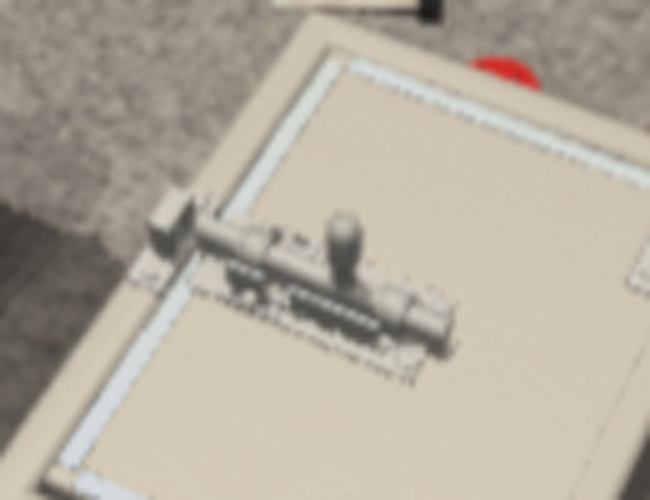

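```bash
python3 -m crank '[[0,0,-4,0,0,0,8.5],[8,-8,-7,0,0,-3,8.5],[52.6,-47.4,-7,0,0,-28.6,8.5],[52.6,-47.4,-7,0,0,-28.6,8.5],[52.6,-47.4,-7,0,0,-28.6,8.5],[52.6,-47.4,-7,0,0,-28.6,8.5],[52.6,-47.4,-7,0,0,-28.6,8.5],[52.6,-47.4,-7,0,0,-28.6,8.5],[52.6,-47.4,-7,0,0,-28.6,8.5],[52.6,-47.4,-7,0,0,-28.6,8.5],[52.6,-47.4,-7,0,0,-28.6,8.5],[52.6,-47.4,-7,0,0,-28.6,8.5]]'; cat >> h.py <<'E'
def to(target,yawdeg=187.08,tilt=None):
    "shift cm in tool axes and turn units to reach TCP target, tool down with given yaw of tool x"
    s=state();M=R.from_quat(s['tool_rot']).as_matrix()
    y=np.radians(yawdeg);G=np.array([[np.cos(y),np.sin(y),0],[np.sin(y),-np.cos(y),0],[0,0,-1.]])
    print('shift',(M.T@(np.array(target)-s['tool_pos'])*100).round(2),'turn',(np.degrees(R.from_matrix(M.T@G).as_rotvec())/6).round(2))
E
python3 -c "
from h import *
st();to([.541,.019,.30])"
```

```text
time: 1.1
tool_pos: [0.4055, -0.1904, 0.294]
tool_rot: [0.678, 0.735, -0.0, 0.0]
wrist_force: [0.0, -0.7, 0.3]
opening: 0.085
gripper_force: 0.0
1.1 [ 0.4055 -0.1904  0.294 ] [[-0.081, 0.997, 0.0], [0.997, 0.081, -0.0], [-0.0, 0.0, -1.0]] [ 0.   -0.71  0.32] 0.08497001839046693 0.0
shift [19.78 15.2  -0.6 ] turn [ -0.     0.   -15.41]
```

```bash
python3 -m crank '[[19.8,15.2,-0.6,0,0,-15.4,8.5],[19.8,15.2,-0.6,0,0,-15.4,8.5],[19.8,15.2,-0.6,0,0,-15.4,8.5],[19.8,15.2,-0.6,0,0,-15.4,8.5],[19.8,15.2,-0.6,0,0,-15.4,8.5],[19.8,15.2,-0.6,0,0,-15.4,8.5],[19.8,15.2,-0.6,0,0,-15.4,8.5],[19.8,15.2,-0.6,0,0,-15.4,8.5],[19.8,15.2,-0.6,0,0,-15.4,8.5],[19.8,15.2,-0.6,0,0,-15.4,8.5],[19.8,15.2,-0.6,0,0,-15.4,8.5],[19.8,15.2,-0.6,0,0,-15.4,8.5]]'; python3 - <<'E'
from h import *
st();to([.541,.019,.30])
f,P,T,K,k=cam('wrist');save(f,'w1',1.5);np.savez('pics/w1',f=f,P=P);print(state()['joint_positions'])
c=np.array([.5623,.0258]);a=np.radians(7.08);A=np.array([[np.cos(a),np.sin(a)],[-np.sin(a),np.cos(a)]])
C=(P[...,:2]-c)@A.T
m=(P[...,2]>.19)&(P[...,2]<.24)&(abs(C[...,0])<.06)&(abs(C[...,1])<.05)
print(m.sum(),np.median(P[m],0),np.percentile(C[m],[2,98],axis=0),P[m].max(0))
for z0,z1 in((.19,.2),(.2,.21),(.21,.22),(.22,.23)):
    q=m&(P[...,2]>z0)&(P[...,2]<z1);print(z0,q.sum(),C[q].mean(0) if q.any() else '',P[q].mean(0))
for i,n in((0,'x'),(1,'y')):
    pass
E
```

```text
time: 2.1
tool_pos: [0.5416, 0.0166, 0.2996]
tool_rot: [-0.005, 1.0, 0.0, -0.0]
wrist_force: [0.1, -1.0, -0.5]
opening: 0.085
gripper_force: 0.0
2.1 [0.5416 0.0166 0.2996] [[-1.0, -0.011, -0.001], [-0.011, 1.0, 0.0], [0.001, 0.0, -1.0]] [ 0.09 -1.   -0.48] 0.08502930361560546 0.0
shift [ 0.05  0.24 -0.04] turn [ 0.   -0.01 -1.08]
[-2.10944150e-01 -4.50413878e-02  7.02057344e-02  1.68683197e+00
 -8.35058763e-05 -2.30801980e-01]
535 [0.53668891 0.02403666 0.21861598] [[-0.03019217 -0.00552993]
 [-0.01642187  0.00866739]] [0.54734978 0.03243151 0.22371017]
0.19 35 [-0.02894665  0.00197178] [0.53333104 0.02418893 0.19725548]
0.2 79 [-0.02836753  0.00210865] [0.53388887 0.02439613 0.20522702]
0.21 242 [-0.02506545  0.00144106] [0.53724805 0.02414063 0.21682593]
0.22 179 [-0.02243547  0.00113375] [0.53989586 0.02415982 0.22110833]
```

View pics/w1.png

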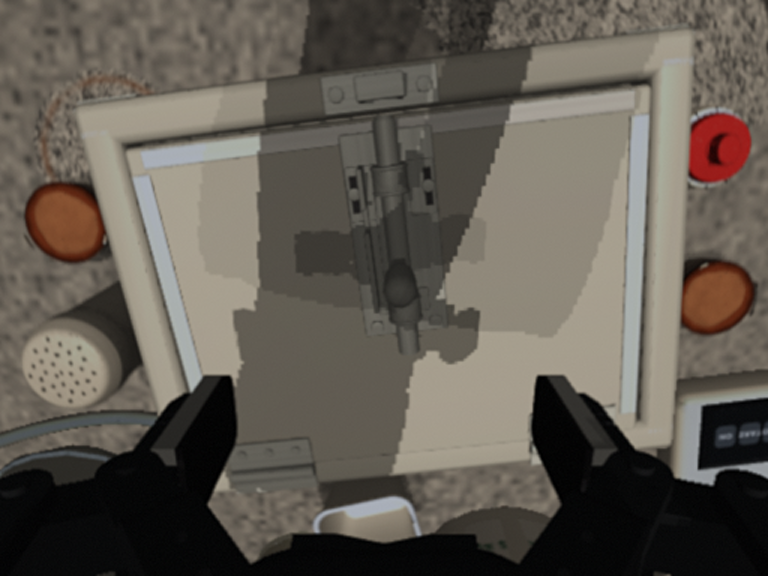

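The wrist view shows the handle upright at (400,285), midway between the fingers, and the keeper at the top at (380,85). The timer, cups and shaker stand clear at the sides.

```bash
python3 -c "
from h import *
st();to([.5413,.0242,.24])"
```

```text
2.15 [0.5416 0.0165 0.2996] [[-1.0, -0.02, -0.001], [-0.02, 1.0, 0.0], [0.001, 0.0, -1.0]] [ 0.38 -0.11 -0.14] 0.08501826686291371 0.0
shift [0.01 0.77 5.96] turn [ 0.   -0.01 -0.99]
```

```bash
python3 -m crank '[[0,0.77,3,0,0,-1,8.5],[0,0.77,6,0,0,-1,8.5],[0,0.77,9,0,0,-1,8.5],[0,0.77,9,0,0,-1,8.5]]'; python3 -c "
from h import *
st();to([.5413,.0242,.188])"
```

```text
time: 2.48
tool_pos: [0.5387, 0.0248, 0.2035]
tool_rot: [-0.053, 0.999, 0.001, -0.004]
wrist_force: [-1.1, 0.6, -1.1]
opening: 0.0852
gripper_force: 0.0
2.48 [0.5387 0.0248 0.2035] [[-0.994, -0.106, -0.009], [-0.106, 0.994, 0.002], [0.009, 0.003, -1.0]] [-1.11  0.56 -1.14] 0.08521188185082988 0.0
shift [-0.27 -0.1   1.55] turn [ 0.03 -0.08 -0.17]
```

```bash
python3 -m crank '[[0,0,1,0,0,0,8.5],[0,0,2,0,0,0,8.5],[0,0,2,0,0,0,8.5],[0,0,2,0,0,0,8.5]]'; python3 -c "
from h import *
st();to([.5413,.0242,.188])"
```

```text
time: 2.82
tool_pos: [0.5421, 0.024, 0.1909]
tool_rot: [-0.054, 0.999, -0.0, 0.0]
wrist_force: [-0.5, -0.2, -0.3]
opening: 0.085
gripper_force: 0.0
2.82 [0.5421 0.024  0.1909] [[-0.994, -0.108, 0.001], [-0.108, 0.994, -0.0], [-0.001, -0.0, -1.0]] [-0.53 -0.19 -0.3 ] 0.08503508681202354 0.0
shift [0.07 0.03 0.29] turn [-0.    0.01 -0.15]
```

```bash
python3 -m crank '[[0,0,0.3,0,0,-0.15,4],[0,0,0.3,0,0,-0.15,1.6],[0,0,0.3,0,0,-0.15,1],[0,0,0.3,0,0,-0.15,1],[0,0,0.3,0,0,-0.15,1],[0,0,0.3,0,0,-0.15,1],[0,0,0.3,0,0,-0.15,1],[0,0,0.3,0,0,-0.15,1]]' 60; python3 -c "
from h import *
st()"
```

```text
time: 3.48
tool_pos: [0.5416, 0.0245, 0.1871]
tool_rot: [-0.062, 0.998, 0.0, 0.0]
wrist_force: [-1.2, 2.3, 2.6]
opening: 0.0139
gripper_force: 58.4
3.48 [0.5416 0.0245 0.1871] [[-0.992, -0.125, 0.0], [-0.125, 0.992, 0.001], [-0.0, 0.001, -1.0]] [-1.22  2.33  2.63] 0.013896820142544519 58.40153753757477
```

```bash
python3 -m crank '[[0,0,0.1,0,0,0,1],[0,0,0.2,0,0,0,1],[0,0,0.3,0,0,0,1],[0,0,0.3,0,0,0,1],[0,0,0.3,0,0,0,1]]'
```

```text
time: 3.9
tool_pos: [0.542, 0.0245, 0.1849]
tool_rot: [-0.062, 0.998, 0.0, 0.001]
wrist_force: [-2.8, 4.5, 7.6]
opening: 0.0143
gripper_force: 58.9
```

```bash
python3 -m crank '[[0,0,0.1,0,0,0,1],[0,0,0.15,0,0,0,1],[0,0,0.15,0,0,0,1],[0,0,0.15,0,0,0,1]]'
```

```text
time: 4.23
tool_pos: [0.5423, 0.0245, 0.1839]
tool_rot: [-0.062, 0.998, 0.0, 0.001]
wrist_force: [-3.2, 4.5, 10.3]
opening: 0.0139
gripper_force: 59.1
```

```bash
python3 -m crank '[[0,0,0.1,0,0,0,1],[0,0,0.2,0,0,0,1],[0,0,0.2,0,0,0,1],[0,0,0.2,0,0,0,1]]'
```

```text
time: 4.57
tool_pos: [0.5431, 0.0246, 0.1832]
tool_rot: [-0.062, 0.998, 0.0, 0.002]
wrist_force: [-2.6, 6.1, 17.5]
opening: 0.0144
gripper_force: 60.1
```

```bash
python3 -m crank '[[0,0,0.15,0,0,0,1],[0,0,0.15,0,0,0,1],[0,0,0.15,0,0,0,1]]'
```

```text
time: 4.82
tool_pos: [0.5439, 0.0246, 0.1832]
tool_rot: [-0.062, 0.998, -0.0, 0.004]
wrist_force: [-2.9, 6.9, 25.0]
opening: 0.0143
gripper_force: 60.9
```

```bash
python3 -m crank '[[0.2,0,-0.1,0,0,0,1],[0.4,0,-0.1,0,0,0,1],[0.6,0,-0.1,0,0,0,1],[0.8,0,-0.1,0,0,0,1],[1.0,0,-0.1,0,0,0,1],[1.0,0,-0.1,0,0,0,1]]'
```

```text
time: 5.32
tool_pos: [0.5338, 0.0234, 0.1833]
tool_rot: [-0.062, 0.998, 0.0, 0.003]
wrist_force: [-0.7, 7.2, 18.6]
opening: 0.0141
gripper_force: 60.1
```

```bash
python3 -m crank '[[0.2,0,0,0,0,0,1],[0.4,0,0,0,0,0,1],[0.6,0,0,0,0,0,1],[0.8,0,0,0,0,0,1],[1.0,0,0,0,0,0,1],[1.0,0,0,0,0,0,1]]'
```

```text
time: 5.82
tool_pos: [0.5239, 0.0221, 0.1832]
tool_rot: [-0.062, 0.998, 0.0, 0.003]
wrist_force: [-0.1, 6.9, 18.7]
opening: 0.0147
gripper_force: 60.1
```

```bash
python3 -m crank '[[0.15,0,0,0,0,0,1],[0.3,0,0,0,0,0,1],[0.4,0,0,0,0,0,1],[0.4,0,0,0,0,0,1],[0.4,0,0,0,0,0,1]]'
```

```text
time: 6.23
tool_pos: [0.52, 0.0217, 0.1832]
tool_rot: [-0.062, 0.998, 0.0, 0.003]
wrist_force: [0.6, 7.2, 18.5]
opening: 0.0137
gripper_force: 60.1
```

```bash
python3 -m crank '[[0.1,0,-0.1,0,0,0,1],[0.2,0,-0.1,0,0,0,1],[0.3,0,-0.1,0,0,0,1],[0.4,0,-0.1,0,0,0,1],[0.4,0,-0.1,0,0,0,1]]'
```

```text
time: 6.65
tool_pos: [0.5156, 0.0211, 0.1833]
tool_rot: [-0.062, 0.998, 0.0, 0.003]
wrist_force: [-0.2, 6.7, 13.7]
opening: 0.014
gripper_force: 59.7
```

```bash
python3 -m crank '[[0.1,0,0,0,0,0,1],[0.2,0,0,0,0,0,1],[0.3,0,0,0,0,0,1],[0.3,0,0,0,0,0,1]]'
```

```text
time: 6.98
tool_pos: [0.5126, 0.0207, 0.1833]
tool_rot: [-0.062, 0.998, 0.0, 0.003]
wrist_force: [0.9, 5.9, 14.6]
opening: 0.0141
gripper_force: 59.7
```

```bash
python3 -m crank '[[0.1,0,0,0,0,0,1],[0.2,0,0,0,0,0,1],[0.2,0,0,0,0,0,1]]'
```

```text
time: 7.23
tool_pos: [0.5106, 0.0205, 0.1833]
tool_rot: [-0.062, 0.998, 0.0, 0.003]
wrist_force: [0.4, 7.1, 13.9]
opening: 0.0143
gripper_force: 59.7
```

```bash
python3 -m crank '[[0.1,0,0,0,0,0,1],[0.2,0,0,0,0,0,1],[0.2,0,0,0,0,0,1]]'
```

```text
time: 7.48
tool_pos: [0.5086, 0.0202, 0.1833]
tool_rot: [-0.062, 0.998, 0.0, 0.003]
wrist_force: [0.1, 5.4, 13.3]
opening: 0.014
gripper_force: 59.7
```

```bash
python3 -m crank '[[0.1,0,0,0,0,0,1],[0.2,0,0,0,0,0,1],[0.2,0,0,0,0,0,1]]'
```

```text
time: 7.73
tool_pos: [0.5066, 0.02, 0.1833]
tool_rot: [-0.062, 0.998, 0.0, 0.003]
wrist_force: [0.9, 6.9, 13.0]
opening: 0.014
gripper_force: 59.7
```

```bash
python3 -m crank '[[0.1,0,0,0,0,0,1],[0.2,0,0,0,0,0,1],[0.2,0,0,0,0,0,1]]'
```

```text
time: 7.98
tool_pos: [0.5061, 0.0199, 0.1834]
tool_rot: [-0.062, 0.998, 0.0, 0.004]
wrist_force: [9.1, 7.7, 9.1]
opening: 0.0141
gripper_force: 59.4
```

```bash
python3 -m crank '[[-0.2,0,0,0,0,0,1],[-0.4,0,0,0,0,0,1],[-0.6,0,0,0,0,0,1],[-0.8,0,0,0,0,0,1],[-0.96,0,0,0,0,0,1],[-0.96,0,0,0,0,0,1],[-0.96,0,0,0,0,0,1]]'
```

```text
time: 8.57
tool_pos: [0.5139, 0.0209, 0.1833]
tool_rot: [-0.062, 0.998, 0.0, 0.002]
wrist_force: [-2.5, 5.3, 14.6]
opening: 0.0139
gripper_force: 59.9
```

```bash
python3 -m crank '[[0,0,-0.1,0,0,0,1.6],[0,0,-0.2,0,0,0,2.5],[0,0,-0.2,0,0,0,5],[0,0,-0.2,0,0,0,5],[0,0,-0.2,0,0,0,5],[0,0,-3,0,0,0,5],[0,0,-6,0,0,0,5],[0,0,-6.5,0,0,0,5]]' 20; python3 - <<'E'
from h import *
st()
f,P,T,K,k=cam('wrist');save(f,'w2',1.5)
E
```

```text
time: 9.23
tool_pos: [0.5137, 0.0201, 0.2504]
tool_rot: [-0.062, 0.998, -0.001, 0.002]
wrist_force: [0.9, 0.3, 1.8]
opening: 0.0504
gripper_force: 0.0
9.23 [0.5137 0.0201 0.2504] [[-0.992, -0.124, 0.005], [-0.124, 0.992, -0.001], [-0.005, -0.002, -1.0]] [0.87 0.31 1.81] 0.05035961590498325 0.0
```

View pics/w2.png

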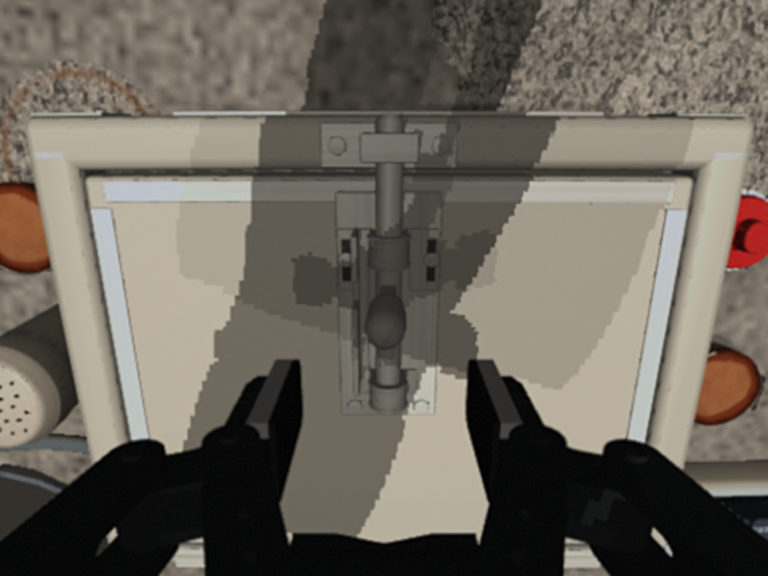

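The rod is through the keeper at (388,145). The handle stands upright at (386,320), with the flange to its left at about (360,310).

```bash
python3 -m crank '[[0,2,0,0,0,0,0],[0,4,0,0,0,0,0],[0,4,0,0,0,0,0],[0,4,0,0,0,0,0],[0,4,2.5,0,0,0,0],[0,4,5,0,0,0,0],[0,4,5,0,0,0,0],[0,3,5,0,0,0,0],[0,3,5,0,0,0,0]]'; python3 - <<'E'
from h import *
st();d=state()['tool_pos'][:2]-np.array([.5623,.0258]);a=np.radians(7.08);print([d[0]*np.cos(a)+d[1]*np.sin(a),-d[0]*np.sin(a)+d[1]*np.cos(a)])
E
```

```text
time: 10.03
tool_pos: [0.5092, 0.0486, 0.1969]
tool_rot: [-0.062, 0.998, -0.0, 0.0]
wrist_force: [-0.0, -0.0, -0.2]
opening: -0.0004
gripper_force: 0.0
10.03 [0.5092 0.0486 0.1969] [[-0.992, -0.123, 0.001], [-0.123, 0.992, -0.001], [-0.001, -0.001, -1.0]] [-0.01 -0.   -0.17] -0.0004141192147884571 0.0
[np.float64(-0.049864016148358406), np.float64(0.02911859491448761)]
```

```bash
python3 -m crank '[[-0.12,-0.5,0,0,0,0,0],[-0.12,-0.9,0,0,0,0,0],[-0.12,-1.3,0,0,0,0,0],[-0.12,-1.7,0,0,0,0,0],[-0.12,-2.1,0,0,0,0,0],[-0.12,-2.4,0,0,0,0,0],[-0.12,-2.4,0,0,0,0,0]]'
```

```text
time: 10.62
tool_pos: [0.513, 0.026, 0.196]
tool_rot: [-0.062, 0.998, -0.0, -0.0]
wrist_force: [-0.4, 0.1, -0.2]
opening: -0.0001
gripper_force: 0.0
```

```bash
python3 -m crank '[[0,-0.4,0,0,0,0,0],[0,-0.8,0,0,0,0,0],[0,-1.1,0.05,0,0,0,0],[0,-1.4,0.2,0,0,0,0],[0,-1.7,0.4,0,0,0,0],[0,-1.9,0.6,0,0,0,0],[0,-2.1,0.8,0,0,0,0],[0,-2.1,0.8,0,0,0,0]]'
```

```text
time: 11.28
tool_pos: [0.5155, 0.0053, 0.1876]
tool_rot: [-0.062, 0.998, -0.0, -0.0]
wrist_force: [0.4, 0.5, 0.2]
opening: 0.0003
gripper_force: 0.2
```

```bash
python3 -m crank '[[0,-0.2,0.2,0,0,0,0],[0,-0.4,0.4,0,0,0,0],[0,-0.6,0.6,0,0,0,0],[0,-0.8,0.75,0,0,0,0],[0,-0.8,0.75,0,0,0,0]]'; python3 - <<'E'
from h import *
st();f,P,T,K,k=cam('wrist');save(f,'w3',1.5)
E
```

```text
time: 11.7
tool_pos: [0.5165, -0.0025, 0.18]
tool_rot: [-0.062, 0.998, -0.0, -0.0]
wrist_force: [-0.4, 0.3, -0.2]
opening: 0.0001
gripper_force: 0.1
11.7 [ 0.5165 -0.0025  0.18  ] [[-0.992, -0.124, -0.0], [-0.124, 0.992, -0.0], [0.0, -0.0, -1.0]] [-0.37  0.27 -0.22] 7.582885635679305e-05 0.08173628943040967
```

View pics/w3.png

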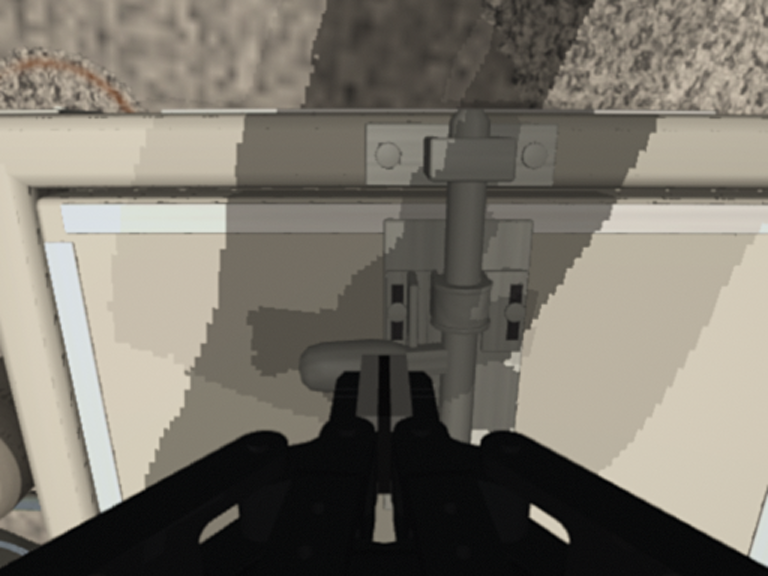

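The handle lies nearly flat to the right, at about (330,365), so its stem is in the notch. Next I press it down gently to its stop.

```bash
python3 -m crank '[[0,-0.4,0,0,0,0,0],[0,-0.8,0.1,0,0,0,0],[0,-0.9,0.3,0,0,0,0],[0,-0.9,0.45,0,0,0,0],[0,-0.9,0.6,0,0,0,0],[0,-0.9,0.6,0,0,0,0]]'
```

```text
time: 12.25
tool_pos: [0.5178, -0.0115, 0.1745]
tool_rot: [-0.062, 0.998, -0.0, 0.0]
wrist_force: [-0.1, -1.9, 2.5]
opening: -0.0003
gripper_force: 1.0
```

```bash
python3 -m crank '[[0,0,0.1,0,0,0,0],[0,0,0.1,0,0,0,0],[0,0,0.1,0,0,0,0]]'
```

```text
time: 12.5
tool_pos: [0.5178, -0.0114, 0.1741]
tool_rot: [-0.062, 0.998, -0.001, 0.0]
wrist_force: [-1.5, -2.4, 4.9]
opening: -0.0001
gripper_force: 2.7
```

```bash
python3 -m crank '[[0,0,0.1,0,0,0,0],[0,0,0.1,0,0,0,0],[0,0,0.1,0,0,0,0]]'; python3 -m crank '[[0,0,-0.5,0,0,0,0],[0,0,-3,0,0,0,0],[0,0,-7,0,0,0,0],[3,0,-10,0,0,0,0],[-3,0,-10,0,0,0,0],[-6,0,-10,0,0,0,0],[-6,0,-10,0,0,0,0]]'; python3 - <<'E'
from h import *
st();f,P,T,K,k=cam('wrist')
c=np.array([.5623,.0258]);a=np.radians(7.08);A=np.array([[np.cos(a),np.sin(a)],[-np.sin(a),np.cos(a)]])
C=(P[...,:2]-c)@A.T
for y0,y1 in((-.052,-.045),(-.045,-.038),(-.038,-.03),(-.03,-.022)):
    m=(C[...,1]>y0)&(C[...,1]<y1)&(abs(C[...,0]+.049)<.012);print(y0,m.sum(),np.percentile(P[m][:,2],[50,95]) if m.any() else '')
save(f,'w4',1.5)
E
```

```text
time: 12.75
tool_pos: [0.5179, -0.0114, 0.1733]
tool_rot: [-0.062, 0.998, -0.001, 0.0]
wrist_force: [-1.4, -1.9, 7.3]
opening: -0.0004
gripper_force: 3.5
time: 13.33
tool_pos: [0.5807, -0.0032, 0.2708]
tool_rot: [-0.062, 0.998, 0.0, 0.0]
wrist_force: [-0.8, -0.0, -2.8]
opening: 0.0006
gripper_force: 0.0
13.33 [ 0.5807 -0.0032  0.2708] [[-0.992, -0.124, 0.0], [-0.124, 0.992, 0.001], [-0.001, 0.001, -1.0]] [-0.83 -0.04 -2.82] 0.0005785994308655592 0.0
-0.052 271 [0.15270826 0.17377169]
-0.045 322 [0.17233476 0.17521204]
-0.038 376 [0.17270027 0.17544644]
-0.03 386 [0.17237598 0.17499141]
```

View pics/w4.png

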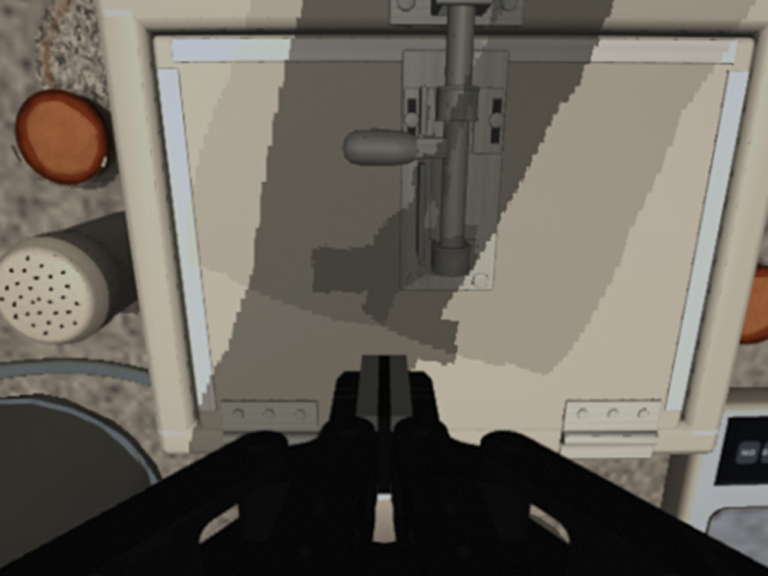

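The handle lies flat in the notch at about (380,147). Its height is the same along its whole length, the rod is through the keeper, and the robot is clear of everything.

```bash
python3 -c "
from h import *
print(finish_job())"
```

```text
the job is handed in; nothing more can be done
None
```

The case is shut and handed in: lid pressed flush, bolt shot through the keeper to its felt stop (about 9 N) and drawn back 8 mm, handle turned flat into the notch; the robot never touched the things round the case, it took about 13 s, and no verdict was returned.

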